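# Index the drill-guide turret and lock it

## Task

Set the drill-guide turret for the next toy engine: by its upright crank pin, turn the notched disc clockwise (seen from above) all the way back until its dog presses against the steel stop post, then let it drop back into its home notch beside the stop and from there turn it five clicks anticlockwise, leaving it settled in the fifth notch. Then slide the lock bolt by its black knob fully home into the disc's rim notch until you feel it seat, and let go. Lean only gently on the stop and on the seated bolt (about 10 N is plenty, never over 25 N), and leave the other things on the table alone.

Things in the scene. Friction and masses are not known exactly. Their poses are not given: they have to be found in the camera images.
- fixture: Plywood board 220 mm (x) by 340 mm (y), 18 mm thick, fixed to the table, carrying a round dark housing with the aluminium turret disc on it. Origin on the table directly under the vertical turret axis; z up. On its -y side is the lock bolt; on its +y side a pale wooden engine blank in a cradle sits under the disc's edge (top 44 mm above the table).
- turret (a joint): Turn of the disc about the vertical axis at the fixture's origin, rad, growing anticlockwise from above. 0 = home notch; a click every 0.5236 (30 degrees), the fifth reads 2.618. A sprung ball pulls it to the nearest notch, 4 to 7 N at the crank pin. Past 0, between -0.10 and -0.22, it meets the stop post; let go there it falls back to 0. Starts about 3 to 7 clicks from home, maybe between two.
- crank_pin (a point): Gripping point on the crank pin, the upright wooden pin that turns the disc: 16 mm diameter, 48 mm from the turret axis, 59 to 114 mm above the table; this point lies on its axis 96 mm above the table. Seen from the turret axis the pin's direction is turret + 4.1888 rad from the fixture's x axis. Its wooden sleeve spins freely on the pin, so a gripper need not turn with the disc.
- disc: Aluminium turret disc, 152 mm over its teeth, 47 to 59 mm above the table, with 12 rim notches 13 mm wide and 10 mm deep. Origin on the axis at table height, axes along the fixture's when turret is 0. Its dog is a dark steel bar 10 mm wide on its top, across the axis from the crank pin, 60 to 90 mm from the axis, up to 67 mm above the table. The dog is fixed to it.
- stop_post: Plain steel post, 10 mm diameter, top 74 mm above the table, standing on the fixture's board beside the disc, 86 mm from the axis, on the clockwise side of the dog's home place. Rigid. Its setting differs by a few degrees from time to time: find it by feel. Origin on the turret axis at table height, not at the post.
- bolt (a joint): Slide of the lock bolt, m, along the fixture's +y axis towards the turret axis; 0 = drawn fully out. Its round nose (10 mm wide) touches the bottom of a rim notch at 0.018, which is home. It starts between 0 and 0.004. It has about 3 N of friction and stays where it is left. It only goes in when a rim notch faces it, that is when the disc is settled on a click.
- bolt_knob (a point): Gripping point on the lock bolt's upright black knob: 18 mm diameter, 59 to 99 mm above the table, on the bolt's bar (top 59 mm) on the fixture's -y side, 137 mm from the turret axis when drawn fully out; this point lies on its axis 83 mm above the table. Two bolt guides 40 mm wide overall, tops 62 mm above the table, stand on the inner side of it (95 to 119 mm from the axis).
- bolt_nose: Round nose of the lock bolt, upright cylinder 10 mm across, 12 mm high, that enters the rim notch. Origin under its centre, 47 mm above the table, axes along the fixture's.
- toy_wheel: Bystander: wooden wheel 38 mm across, 12 mm thick, lying on the fixture's board. Origin under its centre.
- axle_stub: Bystander: wooden dowel stub 18 mm across, 35 mm high, standing on the fixture's board. Origin under its centre.
- engine: Bystander: wooden toy engine 130 mm long, 80 mm high. Origin under its centre.
- wagon: Bystander: wooden toy wagon 120 mm long, 61 mm high. Origin under its centre.
- glue: Bystander: white glue bottle 56 mm across, 150 mm high. Origin under its centre.
- mallet: Bystander: wooden-handled mallet lying down. Origin on the table under it.
- dust_brush: Bystander: bench brush lying beyond the fixture. Origin on the table under it.

How it is judged:
By the outcome, as a careful person would: the job done as asked, in the order asked, and still so for the second after the job is handed in, with the robot touching nothing.
It also fails if it takes over 72 s, if anything falls off the work surface, if the arm or the gripper's body presses on something with over 40 N, if the wrist force passes 120 N, or if a joint passes its speed limit or range.

## Robot

A 7-joint arm with a two-finger parallel gripper is mounted at the origin on the work surface. World frame = base frame: x ahead of the robot, y to its left, z up, the work surface at z = 0. Lengths are in m, angles in rad, forces in N, time in s.
With the tool pointing down it reaches from about 0.35 to 0.9 m from the base axis. Payload 8.1 kg.
Tool frame: the origin (TCP) lies midway between the tips of the shut fingers; the grasp point (between the pads) lies 19 mm behind it; z points along the fingers, y is the line along which they close (so a half turn about z gives the same grasp; the last joint's range is limited). The gripper opens to 92 mm and grips with 3 to 60 N. Pads are 19 mm wide; open, the fingers measure 130 mm over their backs; the gripper's body (75 mm by 190 mm) begins 47 mm behind the grasp point.
Start: joints at [-1.434, 0.434, 0.025, 1.573, -0.012, 1.134, -0.075], TCP at [0.148, 0.607, 0.227] pointing down, gripper open.
Joint ranges: [-2.62, 2.62], [-0.44, 2.09], [-1.27, 1.32], [0.08, 2.57], [-1.32, 4.46], [0.12, 2], [-2.74, 2.74]. Speed limits (rad/s): [2.22, 2.22, 3.01, 3.01, 3.14, 3.14, 3.14].

## Interface

Orientations are given as a rotation vector (axis times angle).
In Python, from cell import arm gives the robot as it stands.
- The arm moves only by the tool carry_out, never from a script. Its arguments are lists of equal length, an entry for each row: "claw": the finger opening in cm, from 0 to 9.18; "delta_pos": the shift along the tool's x, y, z in cm, a list of three; "angular": the turn, a rotation vector about the tool's x, y, z in rad, a list of three. In form: {"claw": [claw, ...], "delta_pos": [[dx, dy, dz], ...], "angular": [[ax, ay, az], ...]}. A call has 1 to 20 rows; each row shifts and turns the commanded pose from where the row before left it, along the tool's axes as they then stand; what a row does not reach is not made up. A row lasts 1/10 s, in which the tool goes at most 50 mm and 8.59 degrees, less where a joint would pass 70% of its speed; a pose out of reach is approached as far as the arm can. A call with a gripper value outside its range is refused whole. The fingers move at their own pace and stop on an object; "force" is the grip in N (left out, the last holds). Time passes only in rows, so rows that do not move let the fingers close. It gives the time, the measured TCP pose, the force, the opening and the grip force at its end, in the units of the state.
- arm.observe(): the state, without advancing time (a new reading comes with each control period).
- arm.get_image(name): name is "side" or "top"; returns a dict with "frame" (400x640x3 uint8, red, green, blue), "mtx" (3x3 intrinsics, pixels), "T" (4x4, takes a point from camera to world coordinates). Camera axes: x right, y down, z forward; pixel columns grow to the right and rows downward; lengths in m; the calibration is good to about 2 mm. A picture is of the moment at which its call begins. There is no depth.
- arm.sign_off(): hands the job in; it is judged then, once.
Trained networks look in a picture, given as the dict that the camera call returned (one of the last four; its "shot" number tells which), for a name from the list of things; names that differ only in an ending like _2 or _b are one class to them, and where a whole thing is asked for, a point or a joint stands for the part that bears it (a point fixed in the world has none). Each returns a list of dicts, best first, with "conf" (0 to 1); they miss things now and then, are a little off and sometimes report something else, mostly with a low value. They report only what shows in the picture. A call takes as long as a camera call.
- arm.look_for(label, picture): "centre" ([column, row] as shares, 0 to 1, of the picture: columns of its width, rows of its height, amid what is visible of it).
- arm.trace(label, picture): "region" (400x640 bool, what is visible of it) and "centre" ([column, row] as shares, 0 to 1, of the picture: columns of its width, rows of its height, amid what is visible of it).
- arm.place_of(label, picture): "centre" ([column, row] as shares, 0 to 1, of the picture: columns of its width, rows of its height: a listed point, or the origin of a listed thing).
The state is a dict: "clock": time; "joints": joint angles; "dq": joint speeds; "joint_efforts": joint torques, N m; "position": TCP position; "ee_rot": TCP orientation; "force": force on the tool from outside, world axes, zero at the start; "ft_torque": the same for the moment, N m; "width": opening from 0.0 (shut) to 1.0 (fully open); "gripper_force": force on a finger pad.
Only numpy, scipy, OpenCV 4.12 (cv2) and the standard library are available. Lean on these libraries where they do the work, as an engineer would, in place of code of your own. Each camera call takes 0.05 s, during which the arm holds its last target. There are 200 camera calls.

## Working session

There is one attempt and no reset: what is moved stays moved. The work goes in short steps, Python scripts to look and compute and a tool call to move; the robot and the scene stay as the last step left them, time stands still between calls to the robot, and variables do not carry over. Pictures are saved under pics/ and viewed, at most 10 in all, crops included, and the job is handed in when it is done.

Besides the shell and the picture viewer there is one more tool, called after ">>>" by a JSON object that holds its "method" and its "body", one argument or row to a line. carry_out: Moves the arm, as the interface text tells. Its arguments: {"type":"object","properties":{"claw":{"type":"array","items":{"type":"number"}},"delta_pos":{"type":"array","items":{"type":"array","items":{"type":"number"}}},"angular":{"type":"array","items":{"type":"array","items":{"type":"number"}}},"force":{"type":"number"}},"required":["claw","delta_pos","angular"]}

```bash
mkdir -p pics
cat > h.py <<'E'
import numpy as np, cv2
from cell import arm
def ray(p,c):
    h,w=p["frame"].shape[:2]; K=p["mtx"];T=p["T"]
    u=np.array([c[0]*w,c[1]*h,1.]); d=T[:3,:3]@np.linalg.solve(K,u)
    return T[:3,3],d/np.linalg.norm(d)
def tri(rs):
    A=np.zeros((3,3));b=np.zeros(3)
    for o,d in rs:
        P=np.eye(3)-np.outer(d,d);A+=P;b+=P@o
    x=np.linalg.solve(A,b)
    return x,[np.linalg.norm((np.eye(3)-np.outer(d,d))@(x-o)) for o,d in rs]
def at_z(r,z):
    o,d=r; return o+d*(z-o[2])/d[2]
def proj(p,X):
    T=np.linalg.inv(p["T"]); c=T[:3,:3]@np.array(X)+T[:3,3]; u=p["mtx"]@c; return u[:2]/u[2]
E
python3 - <<'E'
from h import *
ps={n:arm.get_image(n) for n in("side","top")}
for n in ps: cv2.imwrite(f"pics/{n}0.png",ps[n]["frame"][:,:,::-1]); print(n,ps[n]["T"].round(3).tolist())
for l in["fixture","crank_pin","bolt_knob","bolt_nose","disc","stop_post","toy_wheel","axle_stub","glue","engine","wagon"]:
    rs=[]
    for n in ps:
        r=arm.place_of(l,ps[n])
        if r: rs.append(ray(ps[n],r[0]["centre"])); print(l,n,np.round(np.array(r[0]["centre"])*[640,400],1),round(r[0]["conf"],2))
    if len(rs)==2: x,e=tri(rs); print("   ",x.round(4),np.round(e,4))
s=arm.observe(); print(s)
E
```

```text
side [[0.736, -0.347, 0.581, -0.075], [-0.677, -0.404, 0.616, -0.709], [0.021, -0.847, -0.532, 0.702], [0.0, 0.0, 0.0, 1.0]]
top [[0.019, -0.994, 0.108, 0.462], [-1.0, -0.02, -0.012, 0.011], [0.014, -0.108, -0.994, 1.308], [0.0, 0.0, 0.0, 1.0]]
fixture side [290.7 240.8] 0.65
fixture top [322.9 229. ] 0.85
    [ 0.5087 -0.0117 -0.009 ] [0.001 0.001]
crank_pin side [296.2 201.8] 0.76
crank_pin top [314.  213.9] 0.74
    [0.5459 0.0122 0.093 ] [0.0036 0.0036]
bolt_knob side [328.4 234.3] 0.62
bolt_nose top [433.1 174.7] 0.63
disc side [292.6 238.6] 0.85
disc top [324.8 224.8] 0.57
    [ 0.5177 -0.0146 -0.0038] [0.0024 0.0024]
stop_post side [293.9 201.5] 0.52
toy_wheel side [235.3 233.2] 0.51
toy_wheel top [321.  227.8] 0.53
    [0.4457 0.0301 0.0392] [0.0728 0.0728]
axle_stub side [350.2 239.8] 0.58
axle_stub top [370.6 188.6] 0.44
    [ 0.6195 -0.1393  0.0135] [0.0037 0.0037]
glue side [410.9 270.1] 0.8
glue top [434.3 176.6] 0.84
    [ 0.6569 -0.3181  0.0034] [0.0066 0.0066]
engine side [178.  191.4] 0.75
engine top [164.2 265.4] 0.74
    [ 0.3977  0.4268 -0.0055] [0.0012 0.0012]
wagon side [236.3 175.7] 0.6
wagon top [178.6 189.8] 0.69
    [ 0.6087  0.4004 -0.011 ] [0.0024 0.0024]
{'clock': 1.2, 'joints': array([-1.43358691,  0.43449591,  0.02502713,  1.573205  , -0.01162376,
        1.13399734, -0.0751108 ]), 'dq': array([-3.14115575e-03,  1.34830452e-03,  1.28395082e-03, -2.51726117e-04,
       -1.47844102e-04,  8.85010308e-05, -7.28620216e-04]), 'joint_efforts': array([-7.34552832e-04, -6.67672706e+01,  9.83084366e-01, -3.14809048e+01,
       -6.07769284e-02,  3.28132475e-02,  2.75960315e-05]), 'position': array([0.14848505, 0.60711792, 0.22674275]), 'ee_rot': array([3.75992697e-01, 3.11900810e+00, 6.24787250e-05]), 'force': array([-0.93640077, -0.95248921,  0.04239047]), 'ft_torque': array([ 0.01314216,  0.04540904, -0.01059136]), 'gripper_force': 0.0, 'width': 0.9993016770618267}
```

Run:
```python
import cv2
a=cv2.imread("pics/side0.png")[120:320,180:440];b=cv2.imread("pics/top0.png")[120:320,200:460]
cv2.imwrite("pics/c0.png",cv2.resize(a,(780,600),interpolation=2));cv2.imwrite("pics/c1.png",cv2.resize(b,(780,600),interpolation=2))
```

```text
(no output)
```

View pics/c0.png

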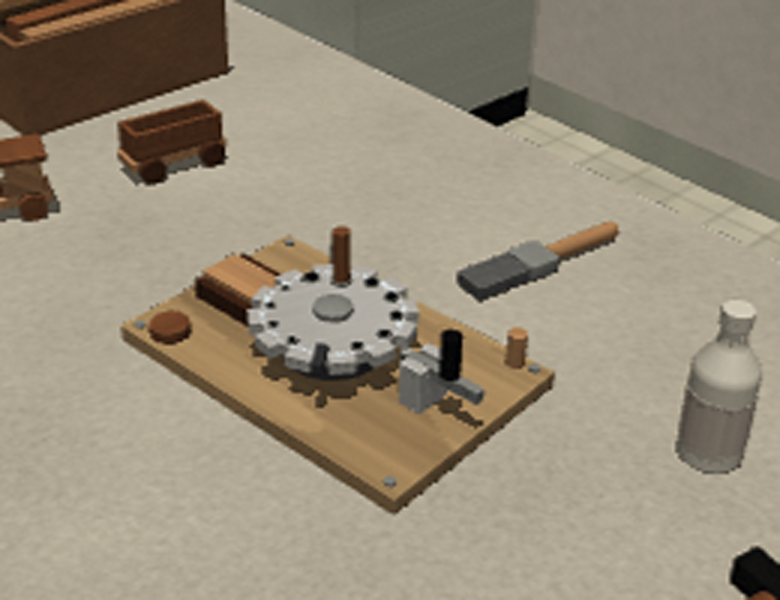

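View pics/c1.png

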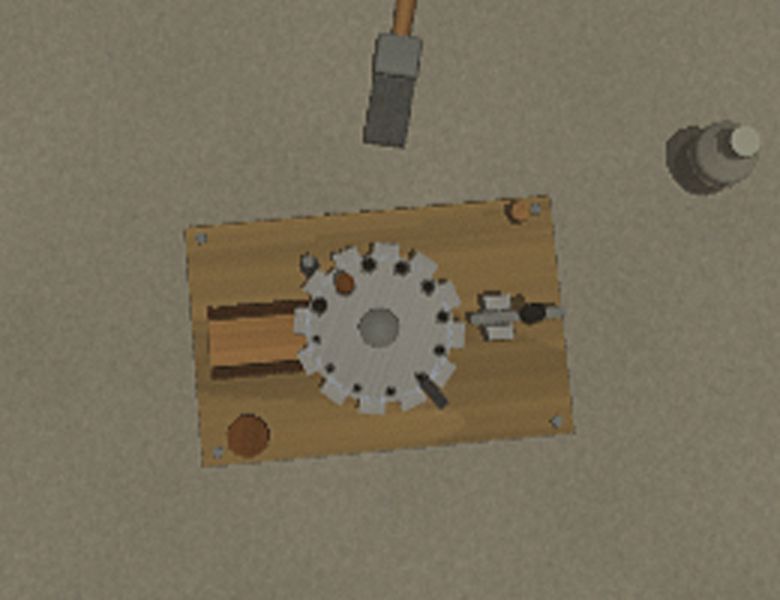

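The side crop shows the pin top at about (342,232), the knob at (452,334) and the dog at (321,360), with the engine blank at upper left. The top crop shows the pin at (344,283), the stop post at (308,263), the dog at (430,390), the hub at (380,327) and the knob at (533,312). Next I fit the fixture pose to these features.

```bash
cat > fit.py <<'E'
from h import *
from scipy.optimize import least_squares
ps={n:arm.get_image(n) for n in("side","top")}
off={"top":(200,120),"side":(180,120)}
O=[("top",(186,228),(110,170,18)),("top",(548,197),(110,-170,18)),("top",(575,433),(-110,-170,18)),("top",(204,467),(-110,170,18)),("top",(380,327),(0,0,62)),
("side",(395,502),(-110,-170,18)),("side",(553,377),(110,-170,18)),("side",(123,331),(-110,170,18)),("side",(288,237),(110,170,18)),("side",(333,306),(0,0,62)),
("top",(344,283),"pin"),("side",(342,231),"pin"),("top",(533,312),"knob"),("side",(452,334),"knob")]
def W(q,k):
    x,y,a,t,b=q[:5]
    if k=="pin": g=t+4.1888; k=(48*np.cos(g),48*np.sin(g),112)
    if k=="knob": k=(0,-137+b*1e3,97)
    c,s=np.cos(a),np.sin(a); k=np.array(k)/1e3
    return np.array([x+c*k[0]-s*k[1],y+s*k[0]+c*k[1],k[2]+q[5]])
def res(q): return np.concatenate([proj(ps[n],W(q,k))-(np.array(p)/3+off[n]) for n,p,k in O])
r=least_squares(res,[.51,-.01,.08,2.6,.002,0],loss="soft_l1")
print(r.x.round(4)); print(np.round(res(r.x).reshape(-1,2),1).tolist())
print("pin",W(r.x,"pin"),"knob",W(r.x,"knob"))
E
python3 fit.py
```

```text
[ 0.5052 -0.0199  0.1103  2.7074  0.0045 -0.0047]
[[-0.3, -0.2], [0.4, -0.7], [-0.1, -0.2], [-0.1, -0.0], [-0.0, 0.2], [0.0, -0.0], [1.0, -1.6], [-0.9, -1.5], [-0.0, -0.7], [0.2, 1.3], [0.3, -0.0], [-0.4, 1.1], [-0.0, 0.1], [-0.5, 1.6]]
pin [0.5412016  0.01183544 0.1073128 ] knob [ 0.5198045  -0.15167249  0.0923128 ]
```

>>> {"method": "carry_out", "body": {
  "claw": [9,9,9,9,9,9,9,9,9,9],
  "delta_pos": [
    [0,0,0],
    [0,0,0],
    [0,0,0],
    [0,0,0],
    [0,0,0],
    [0,0,0],
    [0,0,0],
    [0,0,0],
    [0,0,0],
    [0,0,0]
  ],
  "angular": [
    [0,0,0.122],
    [0,0,0.122],
    [0,0,0.122],
    [0,0,0.122],
    [0,0,0.122],
    [0,0,0.122],
    [0,0,0.122],
    [0,0,0.122],
    [0,0,0.122],
    [0,0,0.122]
  ]
}}

```text
clock: 2.3
position: [0.1484, 0.6071, 0.2267]
ee_rot: [-2.101, -2.336, -0.0]
force: [0.7, 0.5, 0.0]
width: 0.98
gripper_force: 0.0
```

>>> {"method": "carry_out", "body": {
  "claw": [9,9,9,9,9,9,9,9,9,9,9,9,9,9,9,9,9,9,9,9],
  "delta_pos": [
    [-3.5,1.8,0],
    [-3.5,1.8,0],
    [-3.5,1.8,0],
    [-3.5,1.8,0],
    [-3.5,1.8,0],
    [-3.5,1.8,0],
    [-3.5,1.8,0],
    [-3.5,1.8,0],
    [-3.5,1.8,0],
    [-3.5,1.8,0],
    [-3.5,1.8,0],
    [-3.5,1.8,0],
    [-3.5,1.8,0],
    [-3.5,1.8,0],
    [-3.5,1.8,0],
    [-3.5,1.8,0],
    [-3.5,1.8,0],
    [-3.5,1.8,0],
    [0,0,0],
    [0,0,0]
  ],
  "angular": [
    [0,0,0],
    [0,0,0],
    [0,0,0],
    [0,0,0],
    [0,0,0],
    [0,0,0],
    [0,0,0],
    [0,0,0],
    [0,0,0],
    [0,0,0],
    [0,0,0],
    [0,0,0],
    [0,0,0],
    [0,0,0],
    [0,0,0],
    [0,0,0],
    [0,0,0],
    [0,0,0],
    [0,0,0],
    [0,0,0]
  ]
}}

```text
clock: 4.3
position: [0.5403, 0.016, 0.2266]
ee_rot: [2.098, 2.339, -0.0]
force: [-0.1, 0.4, -0.1]
width: 0.984
gripper_force: 0.0
```

>>> {"method": "carry_out", "body": {
  "claw": [9,9,9,9,9,9,9,9],
  "delta_pos": [
    [-0.4,0,2],
    [0,0,2.5],
    [0,0,2.5],
    [0,0,2.5],
    [0,0,2],
    [0,0,2],
    [0,0,1.1],
    [0,0,0]
  ],
  "angular": [
    [0,0,0],
    [0,0,0],
    [0,0,0],
    [0,0,0],
    [0,0,0],
    [0,0,0],
    [0,0,0],
    [0,0,0]
  ]
}}

```text
clock: 5.1
position: [0.5394, 0.0141, 0.0796]
ee_rot: [-2.092, -2.341, 0.002]
force: [0.2, 0.6, 0.1]
width: 0.984
gripper_force: 0.0
```

Run:
```python
from h import *
a=arm.get_image("side")["frame"][150:270,220:380,::-1];b=arm.get_image("top")["frame"][150:270,240:400,::-1]
import numpy as np
cv2.imwrite("pics/d.png",cv2.resize(np.hstack([a,b]),(800,300),interpolation=2))
```

```text
(no output)
```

View pics/d.png

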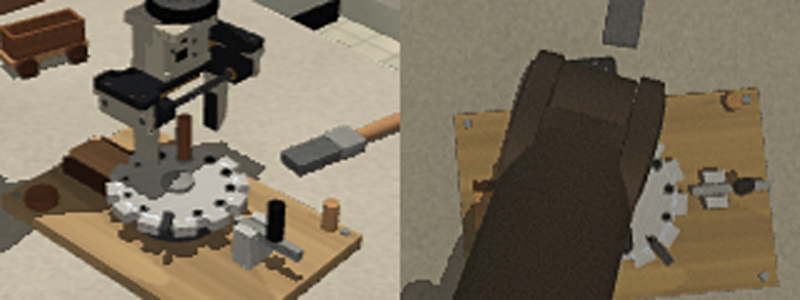

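The side view shows the pin (184,130) standing between the two open fingers, at (150,150) and (213,110). I'll close on it.

>>> {"method": "carry_out", "body": {
  "claw": [1.2,1.2,1.2,1.2,1.2,1.2,1.2,1.2,1.2,1.2],
  "delta_pos": [
    [0,0,0],
    [0,0,0],
    [0,0,0],
    [0,0,0],
    [0,0,0],
    [0,0,0],
    [0,0,0],
    [0,0,0],
    [0,0,0],
    [0,0,0]
  ],
  "angular": [
    [0,0,0],
    [0,0,0],
    [0,0,0],
    [0,0,0],
    [0,0,0],
    [0,0,0],
    [0,0,0],
    [0,0,0],
    [0,0,0],
    [0,0,0]
  ],
  "force": 30
}}

```text
clock: 6.2
position: [0.5414, 0.0129, 0.0809]
ee_rot: [2.094, 2.34, 0.001]
force: [4.1, -0.4, -7.7]
width: 0.164
gripper_force: 30.1
```

```bash
cat > rows.py <<'E'
import sys,json; import numpy as np
# start cmd fx fy (mm), th0, th1 (deg fixture azimuth of pin), n, cx, cy, r
def rows(fx,fy,t0,t1,n,cx=0,cy=0,r=48):
    out=[];p=np.array([fx,fy])
    for t in np.radians(np.linspace(t0,t1,n+1)[1:]):
        d=np.round((np.array([cx+r*np.cos(t),cy+r*np.sin(t)])-p)/10,2); p=p+d*10; out.append([float(d[1]),float(d[0]),0])
    print(json.dumps(out)); print("cmd end",p.round(2))
if __name__=="__main__": a=list(map(float,sys.argv[1:])); a[4]=int(a[4]); rows(*a)
E
python3 rows.py 37.6 29.7 36 -14 12
```

```text
[[-0.44, 0.32, 0], [-0.3, 0.17, 0], [-0.32, 0.15, 0], [-0.32, 0.13, 0], [-0.33, 0.1, 0], [-0.34, 0.08, 0], [-0.35, 0.06, 0], [-0.35, 0.02, 0], [-0.35, 0.01, 0], [-0.34, -0.02, 0], [-0.35, -0.05, 0], [-0.34, -0.07, 0]]
cmd end [ 46.6 -11.6]
```

>>> {"method": "carry_out", "body": {
  "claw": [1.2,1.2,1.2,1.2,1.2,1.2,1.2,1.2,1.2,1.2,1.2,1.2],
  "delta_pos": [
    [-0.44,0.32,0],
    [-0.3,0.17,0],
    [-0.32,0.15,0],
    [-0.32,0.13,0],
    [-0.33,0.1,0],
    [-0.34,0.08,0],
    [-0.35,0.06,0],
    [-0.35,0.02,0],
    [-0.35,0.01,0],
    [-0.34,-0.02,0],
    [-0.35,-0.05,0],
    [-0.34,-0.07,0]
  ],
  "angular": [
    [0,0,0],
    [0,0,0],
    [0,0,0],
    [0,0,0],
    [0,0,0],
    [0,0,0],
    [0,0,0],
    [0,0,0],
    [0,0,0],
    [0,0,0],
    [0,0,0],
    [0,0,0]
  ]
}}

```text
clock: 7.4
position: [0.5529, -0.0265, 0.0806]
ee_rot: [-2.092, -2.34, 0.001]
force: [-7.8, 5.2, 9.5]
width: 0.165
gripper_force: 30.0
```

```bash
cat > st.py <<'E'
from h import *
s=arm.observe();P=s["position"];d=P[:2]-[.5052,-.0199];c,k=np.cos(.11),np.sin(.11)
f=np.array([c*d[0]+k*d[1],-k*d[0]+c*d[1]])*1e3;F=s["force"];g=[c*F[0]+k*F[1],-k*F[0]+c*F[1],F[2]]
th=np.degrees(np.arctan2(f[1],f[0]));u=f/np.hypot(*f)
print(s["clock"],"fix mm",f.round(2),"z",P[2].round(4),"az",th.round(2),"r",np.hypot(*f).round(2),"Ffix",np.round(g,1),"Frad",round(u@g[:2],1),"Ftan(ccw)",round(-u[1]*g[0]+u[0]*g[1],1),s["gripper_force"],s["ft_torque"].round(2),s["ee_rot"].round(3))
E
python3 st.py
```

```text
7.4 fix mm [ 46.7  -11.75] z 0.0806 az -14.13 r 48.16 Ffix [-7.2  6.   9.5] Frad -8.4 Ftan(ccw) 4.1 30.001747012138367 [0.96 1.78 0.01] [-2.092e+00 -2.340e+00  1.000e-03]
```

```bash
python3 rows.py 46.6 -11.6 -14 -66 13 -1 0.5
```

```text
[[-0.27, -0.19, 0], [-0.32, -0.12, 0], [-0.3, -0.14, 0], [-0.3, -0.15, 0], [-0.28, -0.18, 0], [-0.28, -0.2, 0], [-0.25, -0.21, 0], [-0.24, -0.24, 0], [-0.23, -0.24, 0], [-0.2, -0.27, 0], [-0.19, -0.28, 0], [-0.17, -0.29, 0], [-0.15, -0.3, 0]]
cmd end [ 18.5 -43.4]
```

>>> {"method": "carry_out", "body": {
  "claw": [1.2,1.2,1.2,1.2,1.2,1.2,1.2,1.2,1.2,1.2,1.2,1.2,1.2],
  "delta_pos": [
    [-0.27,-0.19,0],
    [-0.32,-0.12,0],
    [-0.3,-0.14,0],
    [-0.3,-0.15,0],
    [-0.28,-0.18,0],
    [-0.28,-0.2,0],
    [-0.25,-0.21,0],
    [-0.24,-0.24,0],
    [-0.23,-0.24,0],
    [-0.2,-0.27,0],
    [-0.19,-0.28,0],
    [-0.17,-0.29,0],
    [-0.15,-0.3,0]
  ],
  "angular": [
    [0,0,0],
    [0,0,0],
    [0,0,0],
    [0,0,0],
    [0,0,0],
    [0,0,0],
    [0,0,0],
    [0,0,0],
    [0,0,0],
    [0,0,0],
    [0,0,0],
    [0,0,0],
    [0,0,0]
  ]
}}

```text
clock: 8.7
position: [0.5309, -0.0597, 0.0808]
ee_rot: [-2.092, -2.343, -0.005]
force: [2.6, 10.5, -0.2]
width: 0.171
gripper_force: 30.0
```

```bash
python3 st.py; python3 rows.py 18.5 -43.4 -66 -110 11 -1.5 0.5
```

```text
8.7 fix mm [ 21.14 -42.36] z 0.0808 az -63.48 r 47.35 Ffix [ 3.7 10.2 -0.2] Frad -7.4 Ftan(ccw) 7.9 29.996646344661713 [ 2.2  -0.33  0.03] [-2.092 -2.343 -0.005]
[[-0.12, -0.36, 0], [-0.1, -0.32, 0], [-0.09, -0.32, 0], [-0.05, -0.33, 0], [-0.04, -0.34, 0], [-0.01, -0.33, 0], [0.01, -0.33, 0], [0.04, -0.34, 0], [0.05, -0.33, 0], [0.09, -0.32, 0], [0.1, -0.32, 0]]
cmd end [-17.9 -44.6]
```

```bash
python3 rows.py 18.5 -43.4 -66 -112 12 -1 1.8
```

```text
[[0.01, -0.3, 0], [-0.1, -0.3, 0], [-0.08, -0.31, 0], [-0.06, -0.32, 0], [-0.03, -0.32, 0], [-0.02, -0.32, 0], [0.01, -0.32, 0], [0.02, -0.32, 0], [0.05, -0.31, 0], [0.07, -0.32, 0], [0.09, -0.31, 0], [0.11, -0.3, 0]]
cmd end [-19.  -42.7]
```

>>> {"method": "carry_out", "body": {
  "claw": [1.2,1.2,1.2,1.2,1.2,1.2,1.2,1.2,1.2,1.2,1.2,1.2],
  "delta_pos": [
    [0.01,-0.3,0],
    [-0.1,-0.3,0],
    [-0.08,-0.31,0],
    [-0.06,-0.32,0],
    [-0.03,-0.32,0],
    [-0.02,-0.32,0],
    [0.01,-0.32,0],
    [0.02,-0.32,0],
    [0.05,-0.31,0],
    [0.07,-0.32,0],
    [0.09,-0.31,0],
    [0.11,-0.3,0]
  ],
  "angular": [
    [0,0,0],
    [0,0,0],
    [0,0,0],
    [0,0,0],
    [0,0,0],
    [0,0,0],
    [0,0,0],
    [0,0,0],
    [0,0,0],
    [0,0,0],
    [0,0,0],
    [0,0,0]
  ]
}}

```text
clock: 9.9
position: [0.4935, -0.0654, 0.0808]
ee_rot: [2.093, 2.34, 0.002]
force: [3.7, 3.8, -3.5]
width: 0.165
gripper_force: 30.0
```

```bash
python3 st.py; python3 rows.py -19.0 -42.7 -112 -124 8 -1 1.8
```

```text
9.9 fix mm [-16.57 -43.93] z 0.0808 az -110.67 r 46.95 Ffix [ 4.1  3.4 -3.5] Frad -4.6 Ftan(ccw) 2.6 29.994592666625977 [ 0.82 -0.65  0.02] [2.093e+00 2.340e+00 2.000e-03]
[[0.05, -0.11, 0], [0.05, -0.12, 0], [0.05, -0.11, 0], [0.06, -0.11, 0], [0.06, -0.11, 0], [0.07, -0.11, 0], [0.06, -0.11, 0], [0.07, -0.1, 0]]
cmd end [-27.8 -38. ]
```

>>> {"method": "carry_out", "body": {
  "claw": [1.2,1.2,1.2,1.2,1.2,1.2,1.2,1.2,1.2],
  "delta_pos": [
    [0.05,-0.11,0],
    [0.05,-0.12,0],
    [0.05,-0.11,0],
    [0.06,-0.11,0],
    [0.06,-0.11,0],
    [0.07,-0.11,0],
    [0.06,-0.11,0],
    [0.07,-0.1,0],
    [0,0,0]
  ],
  "angular": [
    [0,0,0],
    [0,0,0],
    [0,0,0],
    [0,0,0],
    [0,0,0],
    [0,0,0],
    [0,0,0],
    [0,0,0],
    [0,0,0]
  ]
}}

```text
clock: 10.8
position: [0.4848, -0.0623, 0.0808]
ee_rot: [2.093, 2.338, 0.002]
force: [7.6, 1.6, -8.2]
width: 0.165
gripper_force: 30.0
```

```bash
python3 st.py; python3 rows.py -27.8 -38 -124 -127 3 -1 1.8
```

```text
10.8 fix mm [-24.9  -39.92] z 0.0808 az -121.95 r 47.05 Ffix [ 7.7  0.8 -8.2] Frad -4.8 Ftan(ccw) 6.1 29.987760186195374 [ 0.37 -1.57  0.02] [2.093e+00 2.338e+00 2.000e-03]
[[0.05, -0.07, 0], [0.05, -0.07, 0], [0.05, -0.07, 0]]
cmd end [-29.9 -36.5]
```

>>> {"method": "carry_out", "body": {
  "claw": [1.2,1.2,1.2,1.2,1.2],
  "delta_pos": [
    [0.05,-0.07,0],
    [0.05,-0.07,0],
    [0.05,-0.07,0],
    [0,0,0],
    [0,0,0]
  ],
  "angular": [
    [0,0,0],
    [0,0,0],
    [0,0,0],
    [0,0,0],
    [0,0,0]
  ]
}}

```text
clock: 11.3
position: [0.4823, -0.061, 0.0808]
ee_rot: [2.093, 2.339, 0.001]
force: [6.2, 1.9, -8.0]
width: 0.169
gripper_force: 30.0
```

```bash
python3 st.py
```

```text
11.3 fix mm [-27.27 -38.34] z 0.0808 az -125.42 r 47.05 Ffix [ 6.3  1.2 -8. ] Frad -4.7 Ftan(ccw) 4.5 29.99001771211624 [ 0.4  -1.24  0.04] [2.093e+00 2.339e+00 1.000e-03]
```

>>> {"method": "carry_out", "body": {
  "claw": [1.2,1.2,1.2,1.2],
  "delta_pos": [
    [0.06,-0.07,0],
    [0.06,-0.07,0],
    [0,0,0],
    [0,0,0]
  ],
  "angular": [
    [0,0,0],
    [0,0,0],
    [0,0,0],
    [0,0,0]
  ]
}}

```text
clock: 11.7
position: [0.4806, -0.0601, 0.0808]
ee_rot: [2.094, 2.339, 0.001]
force: [6.3, 2.0, -5.9]
width: 0.168
gripper_force: 30.0
```

```bash
python3 st.py
```

```text
11.7 fix mm [-28.86 -37.22] z 0.0808 az -127.78 r 47.1 Ffix [ 6.5  1.3 -5.9] Frad -5.0 Ftan(ccw) 4.3 29.990665912628174 [ 0.42 -1.13 -0.01] [2.094e+00 2.339e+00 1.000e-03]
```

Still moving freely, so I'll keep going in small steps.

>>> {"method": "carry_out", "body": {
  "claw": [1.2,1.2,1.2,1.2],
  "delta_pos": [
    [0.06,-0.07,0],
    [0.06,-0.07,0],
    [0,0,0],
    [0,0,0]
  ],
  "angular": [
    [0,0,0],
    [0,0,0],
    [0,0,0],
    [0,0,0]
  ]
}}

```text
clock: 12.1
position: [0.479, -0.059, 0.0808]
ee_rot: [2.094, 2.339, 0.001]
force: [5.0, 1.2, -6.6]
width: 0.167
gripper_force: 30.0
```

```bash
python3 st.py
```

```text
12.1 fix mm [-30.31 -36.  ] z 0.0808 az -130.09 r 47.06 Ffix [ 5.1  0.7 -6.6] Frad -3.8 Ftan(ccw) 3.5 29.990881383419037 [ 0.35 -1.11 -0.01] [2.094e+00 2.339e+00 1.000e-03]
```

>>> {"method": "carry_out", "body": {
  "claw": [1.2,1.2,1.2],
  "delta_pos": [
    [0.06,-0.07,0],
    [0,0,0],
    [0,0,0]
  ],
  "angular": [
    [0,0,0],
    [0,0,0],
    [0,0,0]
  ]
}}

```text
clock: 12.4
position: [0.4781, -0.0584, 0.0808]
ee_rot: [2.094, 2.339, 0.001]
force: [4.3, 2.3, -6.1]
width: 0.169
gripper_force: 30.0
```

```bash
python3 st.py
```

```text
12.4 fix mm [-31.15 -35.32] z 0.0808 az -131.42 r 47.09 Ffix [ 4.5  1.9 -6.1] Frad -4.4 Ftan(ccw) 2.2 29.991646707057953 [ 0.42 -1.   -0.06] [2.094e+00 2.339e+00 1.000e-03]
```

>>> {"method": "carry_out", "body": {
  "claw": [1.2,1.2,1.2],
  "delta_pos": [
    [0.06,-0.07,0],
    [0,0,0],
    [0,0,0]
  ],
  "angular": [
    [0,0,0],
    [0,0,0],
    [0,0,0]
  ]
}}

```text
clock: 12.7
position: [0.4777, -0.0582, 0.0808]
ee_rot: [2.094, 2.338, 0.001]
force: [6.0, 0.9, -7.8]
width: 0.17
gripper_force: 30.0
```

```bash
python3 st.py
```

```text
12.7 fix mm [-31.51 -35.01] z 0.0808 az -131.99 r 47.1 Ffix [ 6.1  0.3 -7.8] Frad -4.3 Ftan(ccw) 4.4 29.989396333694458 [ 0.25 -1.28  0.04] [2.094e+00 2.338e+00 1.000e-03]
```

>>> {"method": "carry_out", "body": {
  "claw": [1.2,1.2,1.2],
  "delta_pos": [
    [0.06,-0.07,0],
    [0,0,0],
    [0,0,0]
  ],
  "angular": [
    [0,0,0],
    [0,0,0],
    [0,0,0]
  ]
}}

```text
clock: 13.0
position: [0.4777, -0.0581, 0.0809]
ee_rot: [2.093, 2.337, 0.002]
force: [8.2, -0.1, -10.5]
width: 0.165
gripper_force: 30.0
```

```bash
python3 st.py
```

```text
13.0 fix mm [-31.57 -34.91] z 0.0809 az -132.13 r 47.07 Ffix [  8.2  -1.  -10.5] Frad -4.7 Ftan(ccw) 6.7 29.98582273721695 [-0.11 -1.7   0.05] [2.093e+00 2.337e+00 2.000e-03]
```

It has stopped moving and the force is rising. Two more small steps to press clearly.

>>> {"method": "carry_out", "body": {
  "claw": [1.2,1.2,1.2,1.2],
  "delta_pos": [
    [0.06,-0.07,0],
    [0.06,-0.07,0],
    [0,0,0],
    [0,0,0]
  ],
  "angular": [
    [0,0,0],
    [0,0,0],
    [0,0,0],
    [0,0,0]
  ]
}}

```text
clock: 13.4
position: [0.4774, -0.0579, 0.081]
ee_rot: [2.091, 2.335, 0.002]
force: [13.6, -4.2, -18.8]
width: 0.167
gripper_force: 30.0
```

```bash
python3 st.py
```

```text
13.4 fix mm [-31.77 -34.67] z 0.081 az -132.5 r 47.03 Ffix [ 13.1  -5.7 -18.8] Frad -4.6 Ftan(ccw) 13.5 29.977059066295624 [-0.78 -2.83  0.03] [2.091e+00 2.335e+00 2.000e-03]
```

```bash
python3 rows.py -36.2 -31.1 -134 -120 7 0 0 47
```

```text
[[-0.38, 0.48, 0], [-0.11, 0.12, 0], [-0.1, 0.13, 0], [-0.1, 0.13, 0], [-0.1, 0.13, 0], [-0.09, 0.14, 0], [-0.08, 0.14, 0]]
cmd end [-23.5 -40.7]
```

>>> {"method": "carry_out", "body": {
  "claw": [1.2,1.2,1.2,1.2,1.2,1.2,1.2,1.2,1.2,6,6,6,6,6,6,6],
  "delta_pos": [
    [-0.2,0.24,0],
    [-0.18,0.24,0],
    [-0.11,0.12,0],
    [-0.1,0.13,0],
    [-0.1,0.13,0],
    [-0.1,0.13,0],
    [-0.09,0.14,0],
    [-0.08,0.14,0],
    [0,0,0],
    [0,0,0],
    [0,0,0],
    [0,0,0],
    [0,0,0],
    [0,0,0],
    [0,0,0],
    [0,0,0]
  ],
  "angular": [
    [0,0,0],
    [0,0,0],
    [0,0,0],
    [0,0,0],
    [0,0,0],
    [0,0,0],
    [0,0,0],
    [0,0,0],
    [0,0,0],
    [0,0,0],
    [0,0,0],
    [0,0,0],
    [0,0,0],
    [0,0,0],
    [0,0,0],
    [0,0,0]
  ]
}}

```text
clock: 15.0
position: [0.4877, -0.0639, 0.0807]
ee_rot: [2.095, 2.341, 0.0]
force: [-0.3, 0.6, 0.8]
width: 0.651
gripper_force: 0.0
```

```bash
python3 - <<'E'
from h import *
p=arm.get_image("side");q=arm.get_image("top")
a=p["frame"][150:270,220:380,::-1];b=q["frame"][150:270,240:400,::-1]
cv2.imwrite("pics/e.png",cv2.resize(np.hstack([a,b]),(800,300),interpolation=2))
E
python3 st.py
```

```text
15.1 fix mm [-22.19 -41.77] z 0.0807 az -117.98 r 47.29 Ffix [0.5 0.7 0.3] Frad -0.9 Ftan(ccw) 0.1 0.0 [-0.09  0.06  0.01] [2.095 2.341 0.   ]
```

View pics/e.png

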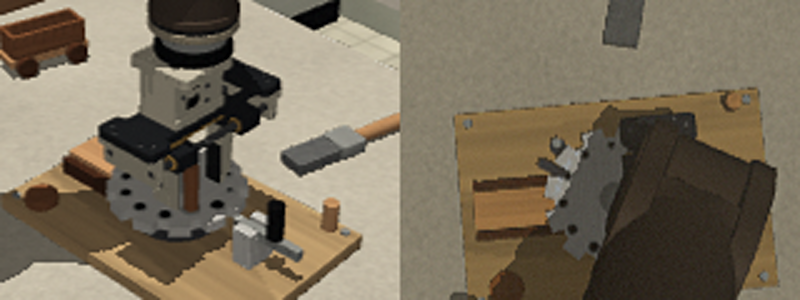

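>>> {"method": "carry_out", "body": {
  "claw": [1.2,1.2,1.2,1.2,1.2,1.2,1.2],
  "delta_pos": [
    [0,0,0],
    [0,0,0],
    [0,0,0],
    [0,0,0],
    [0,0,0],
    [0,0,0],
    [0,0,0]
  ],
  "angular": [
    [0,0,0],
    [0,0,0],
    [0,0,0],
    [0,0,0],
    [0,0,0],
    [0,0,0],
    [0,0,0]
  ]
}}

```text
clock: 15.8
position: [0.4868, -0.0639, 0.0807]
ee_rot: [-2.094, -2.34, 0.001]
force: [-3.3, 0.1, 3.9]
width: 0.168
gripper_force: 30.0
```

```bash
python3 st.py
python3 - <<'E'
import numpy as np
from scipy.optimize import least_squares
P=np.array([(39.6,28.6),(46.7,-11.75),(21.14,-42.36),(-16.57,-43.93),(-24.9,-39.92),(-28.86,-37.22),(-31.5,-35.0)])
r=least_squares(lambda q:np.hypot(*(P-q).T)-48,[0,0]);print(r.x,r.fun.round(2))
E
```

```text
15.8 fix mm [-23.12 -41.75] z 0.0807 az -118.98 r 47.73 Ffix [-3.2  0.5  3.9] Frad 1.1 Ftan(ccw) -3.1 30.00058025121689 [-0.17  0.81 -0.01] [-2.094e+00 -2.340e+00  1.000e-03]
[0.37688446 0.90942634] [ 0.01  0.02 -0.01 -0.06  0.02  0.05  0.02]
```

```bash
python3 rows.py -22.2 -41.8 -119 -43 19 .38 .91; python3 rows.py 35.5 -31.8 -43 31 19 .38 .91
```

```text
[[-0.08, 0.23, 0], [-0.13, 0.31, 0], [-0.11, 0.31, 0], [-0.09, 0.33, 0], [-0.06, 0.33, 0], [-0.04, 0.33, 0], [-0.02, 0.33, 0], [0.01, 0.34, 0], [0.03, 0.33, 0], [0.05, 0.33, 0], [0.07, 0.33, 0], [0.1, 0.32, 0], [0.12, 0.31, 0], [0.14, 0.31, 0], [0.17, 0.29, 0], [0.18, 0.28, 0], [0.2, 0.27, 0], [0.22, 0.25, 0], [0.24, 0.24, 0]]
cmd end [ 35.5 -31.8]
[[0.24, 0.21, 0], [0.26, 0.2, 0], [0.28, 0.18, 0], [0.28, 0.16, 0], [0.29, 0.14, 0], [0.31, 0.12, 0], [0.31, 0.1, 0], [0.32, 0.08, 0], [0.32, 0.05, 0], [0.32, 0.04, 0], [0.33, 0.01, 0], [0.32, -0.01, 0], [0.33, -0.03, 0], [0.32, -0.06, 0], [0.32, -0.07, 0], [0.31, -0.1, 0], [0.3, -0.12, 0], [0.3, -0.14, 0], [0.28, -0.16, 0]]
cmd end [41.5 25.6]
```

>>> {"method": "carry_out", "body": {
  "claw": [1.2,1.2,1.2,1.2,1.2,1.2,1.2,1.2,1.2,1.2,1.2,1.2,1.2,1.2,1.2,1.2,1.2,1.2,1.2],
  "delta_pos": [
    [-0.08,0.23,0],
    [-0.13,0.31,0],
    [-0.11,0.31,0],
    [-0.09,0.33,0],
    [-0.06,0.33,0],
    [-0.04,0.33,0],
    [-0.02,0.33,0],
    [0.01,0.34,0],
    [0.03,0.33,0],
    [0.05,0.33,0],
    [0.07,0.33,0],
    [0.1,0.32,0],
    [0.12,0.31,0],
    [0.14,0.31,0],
    [0.17,0.29,0],
    [0.18,0.28,0],
    [0.2,0.27,0],
    [0.22,0.25,0],
    [0.24,0.24,0]
  ],
  "angular": [
    [0,0,0],
    [0,0,0],
    [0,0,0],
    [0,0,0],
    [0,0,0],
    [0,0,0],
    [0,0,0],
    [0,0,0],
    [0,0,0],
    [0,0,0],
    [0,0,0],
    [0,0,0],
    [0,0,0],
    [0,0,0],
    [0,0,0],
    [0,0,0],
    [0,0,0],
    [0,0,0],
    [0,0,0]
  ]
}}

```text
clock: 17.7
position: [0.5442, -0.0479, 0.0807]
ee_rot: [2.095, 2.34, -0.0]
force: [0.9, -4.9, -1.5]
width: 0.163
gripper_force: 30.0
```

```bash
python3 st.py
```

```text
17.7 fix mm [ 35.74 -32.08] z 0.0807 az -41.91 r 48.03 Ffix [ 0.4 -5.  -1.5] Frad 3.6 Ftan(ccw) -3.5 29.999822974205017 [-1.08 -0.07 -0.01] [ 2.095  2.34  -0.   ]
```

>>> {"method": "carry_out", "body": {
  "claw": [1.2,1.2,1.2,1.2,1.2,1.2,1.2,1.2,1.2,1.2,1.2,1.2,1.2,1.2,1.2,1.2,1.2,1.2,1.2,1.2],
  "delta_pos": [
    [0.24,0.21,0],
    [0.26,0.2,0],
    [0.28,0.18,0],
    [0.28,0.16,0],
    [0.29,0.14,0],
    [0.31,0.12,0],
    [0.31,0.1,0],
    [0.32,0.08,0],
    [0.32,0.05,0],
    [0.32,0.04,0],
    [0.33,0.01,0],
    [0.32,-0.01,0],
    [0.33,-0.03,0],
    [0.32,-0.06,0],
    [0.32,-0.07,0],
    [0.31,-0.1,0],
    [0.3,-0.12,0],
    [0.3,-0.14,0],
    [0.28,-0.16,0],
    [0,0,0]
  ],
  "angular": [
    [0,0,0],
    [0,0,0],
    [0,0,0],
    [0,0,0],
    [0,0,0],
    [0,0,0],
    [0,0,0],
    [0,0,0],
    [0,0,0],
    [0,0,0],
    [0,0,0],
    [0,0,0],
    [0,0,0],
    [0,0,0],
    [0,0,0],
    [0,0,0],
    [0,0,0],
    [0,0,0],
    [0,0,0],
    [0,0,0]
  ]
}}

```text
clock: 19.7
position: [0.5434, 0.0099, 0.0807]
ee_rot: [2.095, 2.341, -0.001]
force: [-1.0, -4.1, 1.8]
width: 0.167
gripper_force: 30.0
```

```bash
python3 st.py
```

```text
19.7 fix mm [41.23 25.43] z 0.0807 az 31.66 r 48.44 Ffix [-1.5 -4.   1.8] Frad -3.3 Ftan(ccw) -2.6 30.000294148921967 [-1.    0.3  -0.02] [ 2.095e+00  2.341e+00 -1.000e-03]
```

>>> {"method": "carry_out", "body": {
  "claw": [4,6,7,8,8,8,8,8],
  "delta_pos": [
    [0,0,0],
    [0,0,0],
    [0,0,0],
    [0,0,0],
    [0,0,0],
    [0,0,0],
    [0,0,0],
    [0,0,0]
  ],
  "angular": [
    [0,0,0],
    [0,0,0],
    [0,0,0],
    [0,0,0],
    [0,0,0],
    [0,0,0],
    [0,0,0],
    [0,0,0]
  ]
}}

```text
clock: 20.5
position: [0.5436, 0.0102, 0.0807]
ee_rot: [-2.095, -2.341, -0.0]
force: [-0.4, -0.7, 1.0]
width: 0.813
gripper_force: 0.0
```

```bash
python3 st.py
```

```text
20.5 fix mm [41.45 25.69] z 0.0807 az 31.79 r 48.77 Ffix [-0.5 -0.7  1. ] Frad -0.7 Ftan(ccw) -0.3 0.0 [-0.11  0.07 -0.03] [-2.095 -2.341 -0.   ]
```

>>> {"method": "carry_out", "body": {
  "claw": [8,8,8,8],
  "delta_pos": [
    [0,0,-2],
    [0,0,-3],
    [0,0,-3],
    [0,0,0]
  ],
  "angular": [
    [0,0,0],
    [0,0,0],
    [0,0,0],
    [0,0,0]
  ]
}}

```text
clock: 20.9
position: [0.5459, 0.0099, 0.1642]
ee_rot: [2.093, 2.338, 0.007]
force: [-0.0, -0.4, -0.5]
width: 0.872
gripper_force: 0.0
```

```bash
python3 - <<'E'
from h import *
c,k=np.cos(.11),np.sin(.11)
ps={n:arm.get_image(n) for n in("side","top")}
for l in ["bolt_knob","crank_pin","bolt_nose"]:
    rs=[]
    for n in ps:
        r=arm.place_of(l,ps[n])
        if r: rs.append(ray(ps[n],r[0]["centre"])); print(l,n,np.round(np.array(r[0]["centre"])*[640,400],1),round(r[0]["conf"],2))
    if len(rs)==2:
        x,e=tri(rs);d=x[:2]-[.5052,-.0199];print(x.round(4),np.round(e,4),"fix",(np.array([c*d[0]+k*d[1],-k*d[0]+c*d[1]])*1e3).round(1))
a=ps["side"]["frame"][150:270,220:380,::-1];b=ps["top"]["frame"][150:270,300:460,::-1]
cv2.imwrite("pics/f.png",cv2.resize(np.hstack([a,b]),(800,300),interpolation=2))
E
python3 st.py
```

```text
bolt_knob side [330.1 232.1] 0.73
bolt_knob top [378.6 221.8] 0.68
[ 0.5235 -0.1519  0.0937] [0.0031 0.0031] fix [   3.7 -133.2]
crank_pin side [296.8 201.8] 0.8
21.3 fix mm [40.96 25.68] z 0.16 az 32.08 r 48.35 Ffix [ 0.8 -0.3  0.2] Frad 0.5 Ftan(ccw) -0.7 0.0 [-0.08  0.04 -0.03] [-2.095e+00 -2.340e+00  2.000e-03]
```

View pics/f.png

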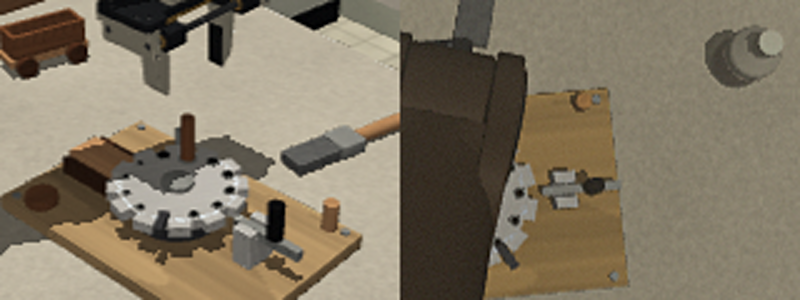

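Side view: the disc has settled, with the pin at (188,140), the dog at (163,222) and the knob at (276,220). Top view: the knob is at (594,186), lined up with a notch. Moving over the knob.

>>> {"method": "carry_out", "body": {
  "claw": [8,8,8,8,8,8,8,8,8,8,8,8],
  "delta_pos": [
    [-3.18,-0.78,0],
    [-3.18,-0.78,0],
    [-3.18,-0.78,0],
    [-3.18,-0.78,0],
    [-3.18,-0.78,0],
    [0,0,0],
    [0,0,2],
    [0,0,2],
    [0,0,2],
    [0,0,2],
    [0,0,1.3],
    [0,0,0]
  ],
  "angular": [
    [0,0,0],
    [0,0,0],
    [0,0,0],
    [0,0,0],
    [0,0,0],
    [0,0,0],
    [0,0,0],
    [0,0,0],
    [0,0,0],
    [0,0,0],
    [0,0,0],
    [0,0,0]
  ]
}}

```text
clock: 22.5
position: [0.5213, -0.1515, 0.066]
ee_rot: [-2.093, -2.339, 0.003]
force: [-0.4, 0.5, 0.0]
width: 0.87
gripper_force: 0.0
```

>>> {"method": "carry_out", "body": {
  "claw": [1.4,1.4,1.4,1.4,1.4,1.4,1.4,1.4,1.4],
  "delta_pos": [
    [0,0,0],
    [0,0,0],
    [0,0,0],
    [0,0,0],
    [0,0,0],
    [0,0,0],
    [0,0,0],
    [0,0,0],
    [0,0,0]
  ],
  "angular": [
    [0,0,0],
    [0,0,0],
    [0,0,0],
    [0,0,0],
    [0,0,0],
    [0,0,0],
    [0,0,0],
    [0,0,0],
    [0,0,0]
  ],
  "force": 25
}}

```text
clock: 23.4
position: [0.5202, -0.1524, 0.0675]
ee_rot: [-2.094, -2.338, 0.003]
force: [-8.6, -0.1, 6.3]
width: 0.191
gripper_force: 25.0
```

```bash
python3 st.py
```

```text
23.4 fix mm [   0.32 -133.36] z 0.0675 az -89.86 r 133.36 Ffix [-8.6  0.8  6.3] Frad -0.8 Ftan(ccw) -8.6 24.998108446598053 [-0.38  1.76  0.04] [-2.094 -2.338  0.003]
```

>>> {"method": "carry_out", "body": {
  "claw": [1.4,1.4,1.4,1.4,1.4,1.4,1.4,1.4,1.4,1.4],
  "delta_pos": [
    [0,-0.1,0],
    [0,-0.1,0],
    [0.15,0,0],
    [0.15,0,0],
    [0.15,0,0],
    [0.15,0,0],
    [0.15,0,0],
    [0.15,0,0],
    [0,0,0],
    [0,0,0]
  ],
  "angular": [
    [0,0,0],
    [0,0,0],
    [0,0,0],
    [0,0,0],
    [0,0,0],
    [0,0,0],
    [0,0,0],
    [0,0,0],
    [0,0,0],
    [0,0,0]
  ]
}}

```text
clock: 24.4
position: [0.519, -0.143, 0.0676]
ee_rot: [-2.094, -2.341, 0.0]
force: [-4.1, -2.5, -1.0]
width: 0.19
gripper_force: 25.0
```

```bash
python3 st.py
```

```text
24.4 fix mm [   0.25 -123.87] z 0.0676 az -89.88 r 123.87 Ffix [-4.4 -2.1 -1. ] Frad 2.1 Ftan(ccw) -4.4 24.99770075082779 [-0.59  1.04 -0.02] [-2.094 -2.341  0.   ]
```

>>> {"method": "carry_out", "body": {
  "claw": [1.4,1.4,1.4,1.4,1.4],
  "delta_pos": [
    [0.1,0,0],
    [0.1,0,0],
    [0.1,0,0],
    [0,0,0],
    [0,0,0]
  ],
  "angular": [
    [0,0,0],
    [0,0,0],
    [0,0,0],
    [0,0,0],
    [0,0,0]
  ]
}}

```text
clock: 24.9
position: [0.5188, -0.1404, 0.0676]
ee_rot: [-2.095, -2.341, 0.0]
force: [-4.3, -2.0, -0.8]
width: 0.189
gripper_force: 25.0
```

```bash
python3 st.py
```

```text
24.9 fix mm [   0.28 -121.29] z 0.0676 az -89.87 r 121.29 Ffix [-4.5 -1.5 -0.8] Frad 1.5 Ftan(ccw) -4.5 24.998050332069397 [-0.75  1.08  0.03] [-2.095 -2.341  0.   ]
```

>>> {"method": "carry_out", "body": {
  "claw": [1.4,1.4,1.4,1.4],
  "delta_pos": [
    [0.1,0,0],
    [0.1,0,0],
    [0,0,0],
    [0,0,0]
  ],
  "angular": [
    [0,0,0],
    [0,0,0],
    [0,0,0],
    [0,0,0]
  ]
}}

```text
clock: 25.3
position: [0.5185, -0.1385, 0.0676]
ee_rot: [-2.095, -2.341, 0.0]
force: [-4.7, -2.4, -0.6]
width: 0.188
gripper_force: 25.0
```

```bash
python3 st.py
```

```text
25.3 fix mm [   0.25 -119.31] z 0.0676 az -89.88 r 119.31 Ffix [-5.  -1.9 -0.6] Frad 1.9 Ftan(ccw) -5.0 24.998000264167786 [-0.77  1.09 -0.04] [-2.095 -2.341  0.   ]
```

>>> {"method": "carry_out", "body": {
  "claw": [1.4,1.4,1.4],
  "delta_pos": [
    [0.1,0,0],
    [0,0,0],
    [0,0,0]
  ],
  "angular": [
    [0,0,0],
    [0,0,0],
    [0,0,0]
  ]
}}

```text
clock: 25.6
position: [0.5184, -0.1375, 0.0676]
ee_rot: [-2.095, -2.341, 0.0]
force: [-3.8, -3.3, -1.4]
width: 0.186
gripper_force: 25.0
```

```bash
python3 st.py
```

```text
25.6 fix mm [   0.26 -118.31] z 0.0676 az -89.87 r 118.31 Ffix [-4.2 -2.9 -1.4] Frad 2.9 Ftan(ccw) -4.2 24.998027086257935 [-0.72  1.11 -0.04] [-2.095 -2.341  0.   ]
```

>>> {"method": "carry_out", "body": {
  "claw": [1.4,1.4,1.4],
  "delta_pos": [
    [0.1,0,0],
    [0,0,0],
    [0,0,0]
  ],
  "angular": [
    [0,0,0],
    [0,0,0],
    [0,0,0]
  ]
}}

```text
clock: 25.9
position: [0.5184, -0.1371, 0.0676]
ee_rot: [2.095, 2.34, -0.001]
force: [-4.3, -5.2, -2.9]
width: 0.19
gripper_force: 25.0
```

```bash
python3 st.py
```

```text
25.9 fix mm [   0.26 -117.93] z 0.0676 az -89.88 r 117.93 Ffix [-4.8 -4.7 -2.9] Frad 4.7 Ftan(ccw) -4.8 24.998586773872375 [-1.18  1.04 -0.05] [ 2.095e+00  2.340e+00 -1.000e-03]
```

It's starting to seat. Pressing to about 10 N.

>>> {"method": "carry_out", "body": {
  "claw": [1.4,1.4,1.4,1.4],
  "delta_pos": [
    [0.1,0,0],
    [0.1,0,0],
    [0,0,0],
    [0,0,0]
  ],
  "angular": [
    [0,0,0],
    [0,0,0],
    [0,0,0],
    [0,0,0]
  ]
}}

```text
clock: 26.3
position: [0.5184, -0.1369, 0.0677]
ee_rot: [2.095, 2.337, -0.003]
force: [-3.1, -11.0, -5.4]
width: 0.188
gripper_force: 25.0
```

```bash
python3 st.py
```

```text
26.3 fix mm [   0.27 -117.73] z 0.0677 az -89.87 r 117.73 Ffix [ -4.3 -10.6  -5.4] Frad 10.6 Ftan(ccw) -4.3 24.99935030937195 [-2.27  0.74 -0.03] [ 2.095  2.337 -0.003]
```

>>> {"method": "carry_out", "body": {
  "claw": [3,5,6,6,6,6,6,6,6,6,6],
  "delta_pos": [
    [0,0,0],
    [0,0,0],
    [0,0,0],
    [0,0,0],
    [0,0,-1],
    [0,0,-2],
    [0,0,-3],
    [0,0,-3],
    [0,0,-3],
    [0,0,0],
    [0,0,0]
  ],
  "angular": [
    [0,0,0],
    [0,0,0],
    [0,0,0],
    [0,0,0],
    [0,0,0],
    [0,0,0],
    [0,0,0],
    [0,0,0],
    [0,0,0],
    [0,0,0],
    [0,0,0]
  ]
}}

```text
clock: 27.4
position: [0.5189, -0.1344, 0.1888]
ee_rot: [2.094, 2.34, 0.003]
force: [0.6, 0.0, 0.3]
width: 0.653
gripper_force: 0.0
```

>>> {"method": "carry_out", "body": {
  "claw": [6,6,6,6,6,6,6],
  "delta_pos": [
    [0,-4,-1],
    [0,-4,-1],
    [0,-4,-1],
    [3,-1,0],
    [3,-1,0],
    [3,0,0],
    [0,0,0]
  ],
  "angular": [
    [0,0,0],
    [0,0,0],
    [0,0,0],
    [0,0,0],
    [0,0,0],
    [0,0,0],
    [0,0,0]
  ]
}}

```text
clock: 28.1
position: [0.368, -0.0573, 0.2171]
ee_rot: [-2.088, -2.345, 0.0]
force: [0.5, -0.5, -0.2]
width: 0.654
gripper_force: 0.0
```

```bash
python3 - <<'E'
from h import *
p=arm.get_image("side");q=arm.get_image("top")
a=p["frame"][150:270,220:380,::-1];b=q["frame"][150:270,260:420,::-1]
cv2.imwrite("pics/g.png",cv2.resize(np.hstack([a,b]),(800,300),interpolation=2))
E
python3 st.py
```

```text
28.2 fix mm [-139.89  -25.16] z 0.2173 az -169.81 r 142.13 Ffix [-0.6 -0.4 -0.6] Frad 0.6 Ftan(ccw) 0.3 0.0 [-0.1   0.05 -0.01] [-2.092e+00 -2.343e+00  1.000e-03]
```

View pics/g.png

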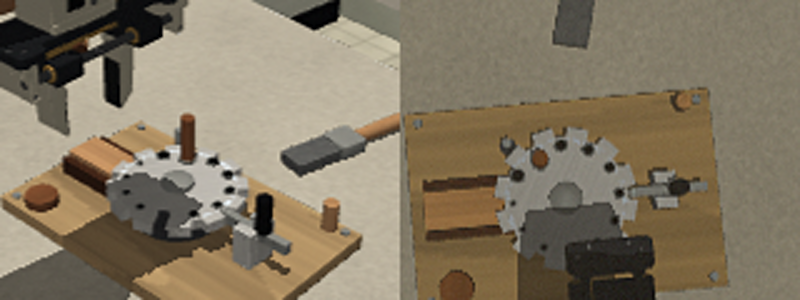

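The final picture shows the knob against the guides, at (264,215) in the side view and (679,187) in the top view. The bolt is in the rim notch, the pin is at the fifth-click position, the bystanders haven't moved and the gripper is clear.

```bash
python3 -c "
from cell import arm
print(arm.sign_off())"
```

```text
the job is handed in; nothing more can be done
None
```

The job is handed in at about 28 s: the disc was turned back to its stop (about 13 N at the pin), dropped home and set to the fifth notch, the bolt was pushed home until it seated at about 11 N, and the gripper is clear of everything.

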